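Clip the dabba into the tray's snap hook

TASK

Stand the octagonal steel dabba back in the pull-out tray and press its loop handle into the snap hook, so that the loop pushes the sprung gate open and the gate snaps shut behind it. Then draw the dabba back until the loop pulls against the closed gate, hold that light pull for a moment to prove it is caught, and let go with the dabba standing on the tray. Be gentle with the hook, keep the dabba upright and leave the pots, shaker and spatula where they are.

Things in the scene. Friction and masses are not known exactly. Their poses are not given: they have to be found in the camera images.
- mount (a point): Dark steel block, 36 mm wide, at the back end of the tray by the cupboard face; point: middle of its front face, 35 mm above the tray floor. z up, +y along the tray into the cupboard, x across. From it a level steel snap hook, 10 mm thick, points to -y, centred on x = 0: a U, inner width 22 mm, inner depth 32 mm, open to -y, mouth shut by a brass gate. Load the hook with no more than 25 N.
- tray (a point): Point on the tray floor's top (24 mm above the worktop), on its centre line, 200 mm from the cupboard face in -y; axes as mount. The narrow wooden tray is 170 mm wide, 460 mm long (260 mm of it to -y of this point), its edges rise 16 mm above the floor. It is fixed and does not slide. The stretch from this point to the hook is kept empty; small things stand to -y of it.
- gate_zone (a point): Mean place of the closed gate's middle (68 mm in -y from mount, same height and axes). The hook's shank is clamped at a different length each time: the real gate line lies up to 11 mm to either side of this point along y, exactly centred in x. The length is not given: find it by touch or sight. The throat (bottom of the U) lies 32 mm in +y of the real gate line.
- gate (a joint): Angle of the brass gate (23 mm long, 5 mm thick): 0 shut, up to 1.35 rad swung in to +y. Hinged at x = -12.5 mm of gate_zone, tip at the +x arm; cannot swing out. Sprung shut: a bar at mid-mouth opens it from about 4 N, needs 5 to 10 N, and is urged to +x. It snaps shut when the bar's axis is 19 to 25 mm past the gate line; 4 to 10 mm further the bar meets the throat.
- dabba_center (a point): Octagonal steel dabba (spice tin), lid tight (one piece), 60 mm across flats, 70 mm high plus a 12 mm brass knob on top, 0.2 to 0.42 kg. Point: its centre, 35 mm above its underside. z up, +y towards its loop handle; flats face its x and y axes, so it can be gripped across its x flats. Starts upright on the worktop.
- dabba_loop (a point): Middle of the upright bar of the dabba's stiff D-shaped loop handle, 68 mm from its axis in +y, 35 mm above its underside. Wire 6 mm thick; bar 42 mm high, 35 mm clear of the tin. With the dabba on the tray floor the hook's height is the middle of the bar, with 13 mm to spare up and down. Once caught, the bar can move back until it bears on the shut gate.
- pot_a: White ceramic pinch pot, 56 mm wide, 30 mm high, on the tray's front part. Origin: middle of its underside. To be left alone.
- pot_b: Terracotta pinch pot, 56 mm wide, 30 mm high, on the tray's front part. Origin: middle of its underside. To be left alone.
- shaker: Glass salt shaker with steel top, 36 mm wide, 68 mm high, on the tray's front part. Origin: middle of its underside. To be left alone.
- spatula: Orange spatula with wooden handle lying along the tray's front part, 190 mm long, 46 mm wide, 10 mm high. Origin: on its underside near its middle, y along it. To be left alone.
Mind the look-alikes: they are no part of the job. What is meant by the part that bears dabba_center is not green or pink, and is the smaller of those in its own colour.

How it is judged:
On the way, in this order (a step that is already met when the one before it is completed fails the run):
1. the dabba's loop has pushed the gate open (value of joint gate above 0.4 rad and contact force between dabba and gate above 0.5 N).
2. the loop is inside the hook and the gate has snapped shut behind it (y of dabba_loop in the frame of hook between -0.031 and 0 m and x of dabba_loop in the frame of hook between -0.011 and 0.011 m and z of dabba_loop in the frame of hook between -0.018 and 0.018 m and value of joint gate below 0.1 rad), for 0.1 s.
3. the dabba is held drawn back, its loop pulling on the closed gate with more than 2.5 N (all of step 2 and contact force between dabba and gate above 2.5 N), for 0.2 s.
At the end, for the whole second after the job is handed in: The loop's bar is inside the hook (between gate and throat; the frame of hook has its origin at the middle of the throat, axes as mount), the gate is shut (under 0.1 rad), and the dabba stands at rest on the tray floor, upright within 0.08 rad, its underside no more than 4 mm above the floor (all of step 2 and angle between dabba_center's own z axis and vertical below 0.08 rad and z of dabba_center in the frame of mount below 0.004 m and linear speed of dabba below 0.02 m/s); the robot touches nothing.
It fails at once if the dabba loads the hook with more than 25 N (contact force between dabba and hook above 25 N).
It fails at once if the dabba is tipped more than 0.4 rad (angle between dabba_center's own z axis and vertical above 0.4 rad).
It fails at once if a pot, the shaker or the spatula is moved more than 20 mm (distance of any of pot_a, pot_b, shaker, spatula from where it was at the start of the episode above 0.02 m).
It also fails if it takes over 69 s, if anything falls off the work surface, if the arm or the gripper's body presses on something with over 40 N, if the wrist force passes 120 N, or if a joint passes its speed limit or range.

ROBOT

A 6-joint arm with a two-finger parallel gripper is mounted at the origin on the work surface. World frame = base frame: x ahead of the robot, y to its left, z up, the work surface at z = 0. Lengths are in m, angles in rad, forces in N, time in s.
With the tool pointing down it reaches from about 0.35 to 0.85 m from the base axis. Payload 8.1 kg.
Tool frame: the origin (TCP) lies at the very end of the fingers, on their centre line; the grasp point (between the pads) lies 19 mm behind it; z points along the fingers, x is the direction in which the jaws open and shut, and the axes are right-handed (so a half turn about z gives the same grasp; the last joint's range is limited). The gripper opens to 93 mm and grips with 3 to 60 N. Pads are 15 mm wide; open, the fingers measure 128 mm over their backs; the gripper's body (75 mm by 188 mm) begins 65 mm behind the grasp point.
Start: joints at [1.148, 0.13, 1.488, -0, 1.523, -0.085], TCP at [0.199, 0.566, 0.219] pointing down, gripper open.
Joint ranges: [-2.96, 2.96], [-0.89, 2.26], [0.02, 2.5], [-1.34, 4.48], [0, 2.73], [-2.66, 2.66]. Speed limits (rad/s): [2.39, 2.39, 2.79, 3.14, 3.14, 3.14].

INTERFACE

Orientations are given as a rotation vector (axis times angle).
In Python, from plant import robot gives the robot as it stands. The module is installed in compiled form; this text tells all that it offers.
- The arm moves only by the tool jog_arm, never from a script. Its argument "commands" is one flat list of numbers, 5 for each row, row after row: the gripper's target within -1 to 1 (shut at 1, half-way at 0, fully open at -1), then the shift along the tool's x, y, z in m, then the turn about the tool's z in degrees. A call has 1 to 20 rows; each row shifts and turns the commanded pose from where the row before left it, along the tool's axes as they then stand; what a row does not reach is not made up. A row lasts 1/12 s, in which the tool goes at most 41.7 mm and 7.16 degrees, less where a joint would pass 70% of its speed; a pose out of reach is approached as far as the arm can. A call is refused whole if a number of a shift passes 0.0417 or a number of a turn 7.16, either way. A call with a gripper value outside its range is refused whole. The fingers move at their own pace and stop on an object; "grip_force" is the grip in N (left out, the last holds). Time passes only in rows, so rows that do not move let the fingers close. It gives the time, the measured TCP pose, the force and the opening at its end, in the units of the state.
- robot.read_state(): the state, without advancing time (a new reading comes with each control period).
- robot.read_camera(name): name is "scene" or "top" or "wrist"; returns a dict with "img" (384x512x3 uint8, blue, green, red), "vfov" (degrees; the focal length in pixels is half the picture's height over the tangent of half this angle, whatever the lens; pixels are square), "cx", "cy" (the principal point, pixels), "extrinsics" (4x4, takes a point from world to camera coordinates). Camera axes: x right, y down, z forward; pixel columns grow to the right and rows downward; lengths in m; the calibration is good to about 2 mm. A picture is of the moment at which its call begins. There is no depth.
- robot.close_job(): hands the job in, once; it reports no verdict.
Trained networks look in a picture, given as the dict that the camera call returned (one of the last four; its "shot" number tells which), for a name from the list of things; names that differ only in an ending like _2 or _b are one class to them, and where a whole thing is asked for, a point or a joint stands for the part that bears it (a point fixed in the world has none). Each returns a list of dicts, best first, with "score" (0 to 1); they miss things now and then, are a little off and sometimes report something else, mostly with a low value. They report only what shows in the picture. A call takes as long as a camera call. They do not tell look-alikes from the thing itself.
- robot.recognise(thing, picture): "box" ([centre column, centre row, width, height] as shares, 0 to 1, of the picture: columns of its width, rows of its height, round what is visible of it).
- robot.pinpoint(thing, picture): "position" ([row, column] as shares, 0 to 1, of the picture: columns of its width, rows of its height: a listed point, or the origin of a listed thing).
The state is a dict: "t": time; "q": joint angles; "dq": joint speeds; "joint_torque": joint torques, N m; "tool_pos": TCP position; "orientation": TCP orientation; "force": force on the tool from outside, world axes, zero at the start; "wrist_torque": the same for the moment, N m; "opening": finger opening in m.
Only numpy, scipy, OpenCV 4.12 (cv2) and the standard library are available. Lean on these libraries where they do the work, as an engineer would, in place of code of your own. Each camera call takes 0.05 s, during which the arm holds its last target.

## Working session

There is one attempt and no reset: what is moved stays moved. The work goes in short steps, Python scripts to look and compute and a tool call to move; the robot and the scene stay as the last step left them, time stands still between calls to the robot, and variables do not carry over. Pictures are saved under pics/ and viewed, and the job is handed in when it is done.

Besides the shell and the picture viewer there is one more tool, called after "Call:" in YAML: its name, and indented under it one key for each argument. jog_arm: Moves the arm, as the interface text tells. Its arguments: {"type":"object","properties":{"commands":{"type":"array"},"grip_force":{"type":"number"}},"required":["commands"]}

```bash
mkdir -p pics
cat > h.py <<'E'
from plant import robot
import numpy as np, cv2
from scipy.spatial.transform import Rotation as R
def ray(p,u,v):
    f=p['img'].shape[0]/2/np.tan(np.radians(p['vfov'])/2)
    E=np.array(p['extrinsics']);d=np.array([(u-p['cx'])/f,(v-p['cy'])/f,1.])
    return -E[:3,:3].T@E[:3,3], E[:3,:3].T@d
def atz(p,u,v,z):
    o,d=ray(p,u,v);return o+d*(z-o[2])/d[2]
def proj(p,X):
    f=p['img'].shape[0]/2/np.tan(np.radians(p['vfov'])/2)
    E=np.array(p['extrinsics']);c=E[:3,:3]@np.array(X)+E[:3,3]
    return p['cx']+f*c[0]/c[2],p['cy']+f*c[1]/c[2]
def pin(p,n):
    return [(round(r['score'],2),np.round([r['position'][1]*512,r['position'][0]*384],1)) for r in robot.pinpoint(n,p)]
E
python3 - <<'E'
from h import *
for n in ["scene","top"]:
    p=robot.read_camera(n)
    cv2.imwrite(f'pics/{n}0.png',p['img']); print(n,p['vfov'],p['cx'],p['cy'],np.round(p['extrinsics'],3).tolist())
    for t in ["mount","tray","gate_zone","dabba_center","dabba_loop","pot_a","shaker","spatula"]:
        print(t,pin(p,t))
s=robot.read_state();print(s['t'],s['tool_pos'],s['orientation'],s['force'],s['opening'])
print(R.from_rotvec(s['orientation']).as_matrix().round(3))
E
```

```text
scene 57.338700414410454 258.3469038265796 193.18915174385634 [[0.849, 0.528, -0.009, -0.379], [0.29, -0.479, -0.828, -0.144], [-0.442, 0.701, -0.56, 1.173], [0.0, 0.0, 0.0, 1.0]]
mount [(0.85, array([322.3, 136.5]))]
tray [(0.67, array([299.5, 171.1]))]
gate_zone [(0.43, array([295.9, 197.9]))]
dabba_center [(0.83, array([167.4, 196.6])), (0.72, array([223.6, 267.3])), (0.62, array([138.7, 312.1]))]
dabba_loop [(0.97, array([170.1, 291.8])), (0.8, array([235.2, 242.7])), (0.78, array([256.4, 357.9])), (0.62, array([133.2, 217.2]))]
pot_a [(0.79, array([267. , 192.7])), (0.62, array([274.3, 181.9]))]
shaker [(0.92, array([252.5, 207. ]))]
spatula [(0.58, array([294.1, 197.5]))]
top 55.37594864753475 252.65892975970192 195.25918864238704 [[-0.013, -1.0, 0.001, -0.082], [-0.989, 0.012, -0.15, 0.532], [0.15, -0.003, -0.989, 0.982], [0.0, 0.0, 0.0, 1.0]]
mount [(0.64, array([124.4, 203.3]))]
tray [(0.83, array([183. , 198.1]))]
gate_zone [(0.88, array([144.6, 201.6])), (0.52, array([181. , 199.6]))]
dabba_center [(0.97, array([392.7, 200.3])), (0.93, array([306. , 266.8])), (0.79, array([338.5, 186.5])), (0.7, array([346.6, 137.4])), (0.66, array([121.4, 201.5]))]
dabba_loop [(0.88, array([312. , 185.6])), (0.86, array([365.1, 198.9])), (0.65, array([380. , 127.3])), (0.56, array([335.4, 275.5]))]
pot_a [(0.87, array([214.7, 211.1])), (0.71, array([231.4, 211.9])), (0.42, array([334.3, 185.4]))]
shaker [(0.56, array([258.8, 208.1]))]
spatula [(0.59, array([232.9, 182.3]))]
0.9 [0.19883188 0.56609272 0.21863788] [ 2.56320714e+00  1.81641065e+00 -8.94142222e-06] [-0.27182481  0.67177382 -0.22723872] 0.09324542612810856
[[ 0.331  0.943  0.   ]
 [ 0.943 -0.331 -0.   ]
 [-0.     0.    -1.   ]]
```

View pics/scene0.png

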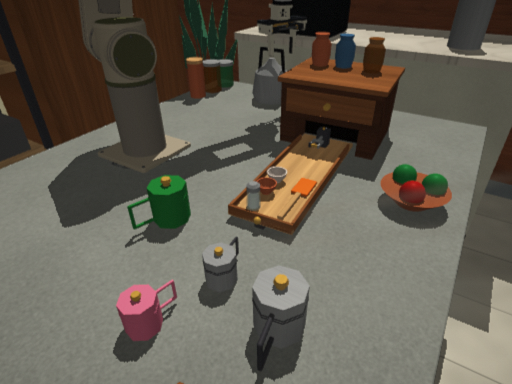

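View pics/top0.png

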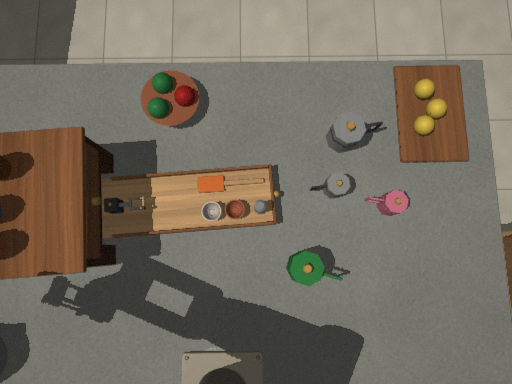

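The arm is out of view in both pictures except its base, at scene (145,150). There are four look-alike tins:
- green at scene (168,200)
- pink at (140,312)
- large grey at (280,310)
- small grey at (220,267), which is top (339,185)

The small grey one fits: it is neither green nor pink, and it is the smaller of the two greys. I'll confirm it in crops.

Run:
```python
import cv2,numpy as np
t=cv2.imread('pics/top0.png');s=cv2.imread('pics/scene0.png')
a=cv2.resize(t[140:240,90:280],None,fx=4,fy=4,interpolation=cv2.INTER_CUBIC)
b=cv2.resize(t[160:210,300:360],None,fx=6,fy=6,interpolation=cv2.INTER_CUBIC)
c=cv2.resize(s[225:300,190:255],None,fx=4,fy=4,interpolation=cv2.INTER_CUBIC)
d=cv2.resize(s[115:180,280:360],None,fx=5,fy=5,interpolation=cv2.INTER_CUBIC)
cv2.imwrite('pics/a.png',a)
o=np.zeros((640,800,3),np.uint8);o[:300,:360]=b;o[:300,400:660]=c;o[310:635,:400]=d
cv2.imwrite('pics/b.png',o[:600])
```

```text
(no output)
```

View pics/a.png

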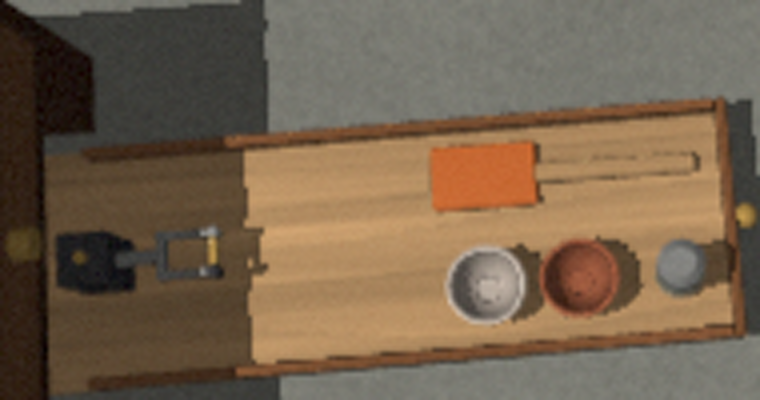

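View pics/b.png

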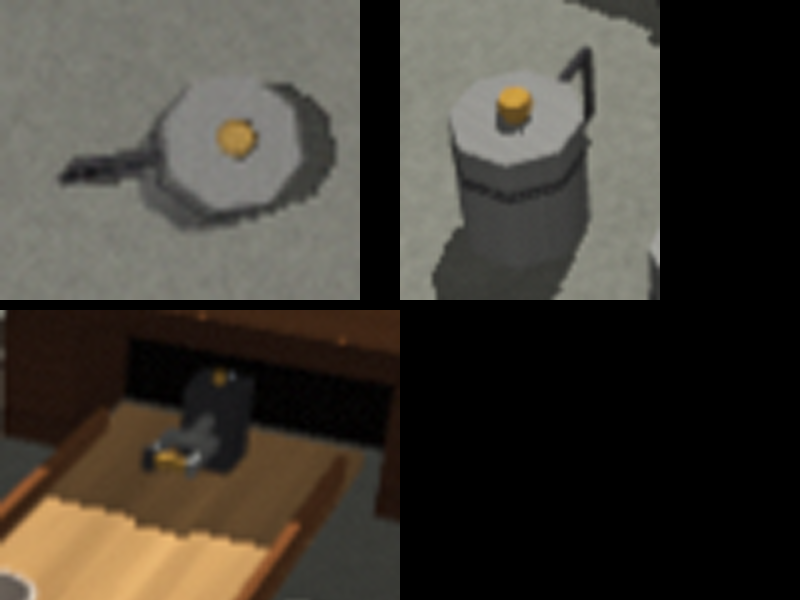

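The crop confirms the small grey octagonal tin: its knob is at top (339.3,183) and its loop at (311,189), pointing towards the tray. The brass gate is at about top (143,202) and the hook's shank runs along to (121,204.5).

Run:
```python
from h import *
p=robot.read_camera('top');q=robot.read_camera('scene')
P=lambda u,v,z:np.round(atz(p,u,v,z),4)
e=[P(147.5,175,.04),P(270.5,165.7,.04),P(150,233,.04),P(275.5,223,.04)]
print(e)
for a,b in((0,1),(2,3)):
    d=e[a]-e[b];print('tray dir deg',np.degrees(np.arctan2(d[1],d[0])),np.linalg.norm(d))
print('gate',P(143,201.8,.059),'shank root',P(90+132/4,140+258/4,.059),'throat',P(90+163/4,140+256/4,.059))
k=P(339.3,183.,.082);l=P(310.8,189.2,.050);print('knob',k,'loop',l,np.degrees(np.arctan2(*(l-k)[[1,0]])),np.linalg.norm((l-k)[:2]))
print('mount pin',P(124.4,203.3,.059),'zone',P(144.6,201.6,.059),'tray',P(183,198.1,.024))
def tri(a,b):
    o1,d1=ray(p,*a);o2,d2=ray(q,*b);A=np.c_[d1,-d2];s=np.linalg.lstsq(A,o2-o1,rcond=None)[0];return (o1+d1*s[0]+o2+d2*s[1])/2,np.linalg.norm(o1+d1*s[0]-o2-d2*s[1])
print('knob tri',tri((339.3,182.5),(190+(514-400)/4,225+100/4)))
print('gate tri',tri((143,201.8),(280+170/5,115+(460-310)/5)))
print(tri((338.5,186.5),(223.6,267.3)),tri((312,185.6),(235.2,242.7)))
```

```text
[array([0.5922, 0.2064, 0.04  ]), array([ 0.6147, -0.1407,  0.04  ]), array([0.4293, 0.1946, 0.04  ]), array([ 0.4525, -0.1513,  0.04  ])]
tray dir deg 93.70888476633435 0.3478284922199445
tray dir deg 93.83716156807505 0.3466771552900479
gate [0.5136 0.2109 0.059 ] shank root [0.5068 0.2653 0.059 ] throat [0.5079 0.2442 0.059 ]
knob [ 0.5549 -0.3228  0.082 ] loop [ 0.5442 -0.2506  0.05  ] 98.4298450268749 0.07298856074755822
mount pin [0.5101 0.2616 0.059 ] zone [0.514  0.2066 0.059 ] tray [0.5275 0.1084 0.024 ]
knob tri (array([ 0.55780574, -0.32229115,  0.07998125]), np.float64(0.003139633673063244))
gate tri (array([0.51351756, 0.21068613, 0.06002615]), np.float64(0.00024158032163530452))
(array([ 0.55974131, -0.32540465,  0.0373913 ]), np.float64(0.01730845509954214)) (array([ 0.55304862, -0.25663755,  0.04587751]), np.float64(0.005156862064186987))
```

```bash
cat >> h.py <<'E'
def tri(p,a,q,b):
    o1,d1=ray(p,*a);o2,d2=ray(q,*b);A=np.c_[d1,-d2];s=np.linalg.lstsq(A,o2-o1,rcond=None)[0];return (o1+d1*s[0]+o2+d2*s[1])/2,np.linalg.norm(o1+d1*s[0]-o2-d2*s[1])
def delta(x,y,z,yaw):
    s=robot.read_state();M=R.from_rotvec(s['orientation']).as_matrix()
    d=M.T@(np.array([x,y,z])-s['tool_pos']);y0=np.degrees(np.arctan2(M[1,0],M[0,0]))
    print('t',s['t'],'pos',s['tool_pos'].round(4),'yaw',y0.round(2),'tilt z',M[:,2].round(4),'F',np.round(s['force'],2),'tool shift',d.round(4),'turn',round(-(yaw-y0),2))
E
python3 - <<'E'
from h import *
p=robot.read_camera('top');q=robot.read_camera('scene')
print(tri(p,(83,277),q,(284,73)),tri(p,(83,130),q,(388,90)))
delta(.2,.566,.36,8.4)
E
```

```text
(array([0.33899004, 0.29741011, 0.22620413]), np.float64(0.03352312358564788)) (array([0.66955762, 0.31189438, 0.22223009]), np.float64(0.012278639353523298))
t 1.1 pos [0.1988 0.5661 0.2186] yaw 70.65 tilt z [ 0.  0. -1.] F [-1.01 -0.33 -0.69] tool shift [ 0.0003  0.0011 -0.1414] turn 62.25
```

Call:
jog_arm:
  commands: [-1, -0.034, 0.012, 0, 0, -1, -0.034, 0.012, 0, 0, -1, -0.034, 0.012, 0, 0, -1, -0.034, 0.012, 0, 0, -1, -0.034, 0.012, 0, 0, -1, -0.026, 0.026, 0, 0, -1, -0.026, 0.026, 0, 0, -1, -0.026, 0.026, 0, 0, -1, -0.026, 0.026, 0, 0, -1, -0.026, 0.026, 0, 0, -1, -0.026, 0.026, 0, 0, -1, -0.026, 0.026, 0, 0, -1, -0.026, 0.026, 0, 0, -1, -0.026, 0.026, 0, 0]
  grip_force: 25

```text
t: 2.27
tool_pos: [0.3428, 0.0858, 0.2191]
orientation: [2.563, 1.816, 0.002]
force: [2.6, 0.7, -0.1]
opening: 0.0934
```

Call:
jog_arm:
  commands: [-1, -0.026, 0.026, 0, 0, -1, -0.026, 0.026, 0, 0, -1, -0.026, 0.026, 0, 0, -1, -0.026, 0.026, 0, 0, -1, -0.026, 0.026, 0, 0, -1, -0.026, 0.026, 0, 0, -1, -0.026, 0.026, 0, 0, -1, -0.026, 0.026, 0, 0, -1, 0, 0, 0, 7, -1, 0, 0, 0, 7, -1, 0, 0, 0, 7, -1, 0, 0, 0, 7, -1, 0, 0, 0, 7, -1, 0, 0, 0, 7, -1, 0, 0, 0, 7, -1, 0, 0, 0, 7, -1, 0, 0, 0, 6.2, -1, 0, 0, 0, 0]

```text
t: 3.77
tool_pos: [0.4697, -0.1777, 0.2187]
orientation: [3.134, 0.223, 0.0]
force: [-0.1, 0.9, -0.2]
opening: 0.093
```

Run:
```python
from h import *
delta(.5565,-.3225,.2,8.4)
p=robot.read_camera('wrist');cv2.imwrite('pics/w1.png',p['img']);print(np.round(p['extrinsics'],3).tolist())
for t in ["dabba_center","dabba_loop"]: print(t,pin(p,t))
```

```text
t 3.7667 pos [ 0.4697 -0.1777  0.2187] yaw 8.15 tilt z [ 2.e-04 -0.e+00 -1.e+00] F [-0.07  0.94 -0.16] tool shift [0.0654 0.1557 0.0187] turn -0.25
[[0.99, 0.141, 0.0, -0.44], [0.136, -0.95, 0.28, -0.266], [0.04, -0.278, -0.96, 0.322], [0.0, 0.0, 0.0, 1.0]]
dabba_center [(0.9, array([304.7, 285. ]))]
dabba_loop [(0.86, array([109.6, 258.5])), (0.75, array([305.5, 237. ])), (0.7, array([268.1, 334.1]))]
```

View pics/w1.png

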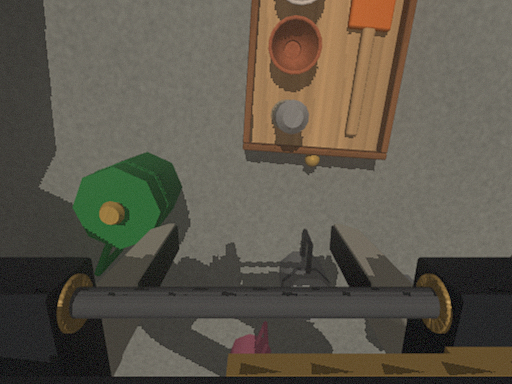

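The wrist picture shows the green tin at (130,200) and the tray front at the upper right. The small grey tin's loop, at about (305,250), is partly hidden by the gripper. I'll move past the tin to get a clear view of it.

Call:
jog_arm:
  commands: [-1, 0.0076, 0.033, 0, 0, -1, 0.0076, 0.033, 0, 0, -1, 0.0076, 0.033, 0, 0, -1, 0.0076, 0.033, 0, 0, -1, 0.0076, 0.033, 0, 0, -1, 0.0076, 0.033, 0, 0, -1, 0.0076, 0.033, 0, 0, -1, 0, 0, 0, 0, -1, 0, 0, 0, 0, -1, 0, 0, 0, 0]

```text
t: 4.75
tool_pos: [0.556, -0.3981, 0.2181]
orientation: [-3.132, -0.234, 0.001]
force: [0.0, -0.1, 0.9]
opening: 0.0928
```

Run:
```python
from h import *
delta(.5565,-.3225,.2,8.4)
p=robot.read_camera('wrist');cv2.imwrite('pics/w2.png',p['img']);print(p['vfov'],p['cx'],p['cy'],np.array(p['extrinsics']).tolist())
np.save('w2.npy',p,allow_pickle=True)
for t in ["dabba_center","dabba_loop"]: print(t,pin(p,t))
```

```text
t 4.75 pos [ 0.556  -0.3981  0.2181] yaw 8.53 tilt z [-7.e-04  9.e-04 -1.e+00] F [ 0.03 -0.1   0.86] tool shift [ 0.0117 -0.0747  0.0181] turn 0.13
65.95365116101648 254.0083854780638 190.91132796012664 [[0.9890010087843684, 0.14790796020382194, -0.0004898283870361992, -0.4909175898260495], [0.14215599662767614, -0.9496148948847045, 0.2793263754748298, -0.4904980175808381], [0.040849446095341975, -0.27632369916722316, -0.9601960924895746, 0.25687530152807875], [0.0, 0.0, 0.0, 1.0]]
dabba_center [(0.81, array([265.1, 108.3]))]
dabba_loop [(0.76, array([28.8, 59.6])), (0.66, array([225.8, 173.7])), (0.6, array([267.9,  43.7])), (0.57, array([386.3, 230.7]))]
```

View pics/w2.png

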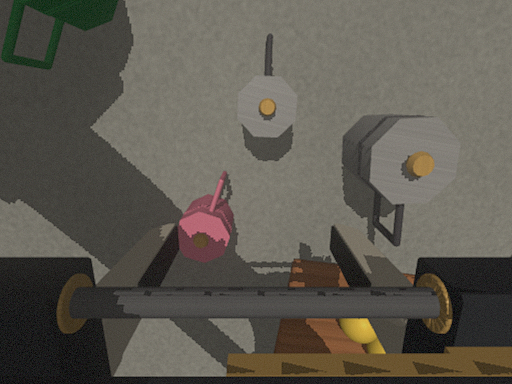

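The wrist view now shows the small tin clearly: knob at (267,106), loop tip at about (269,38), and its flats nearly aligned with the jaws. The pink tin is at (205,235) and the large grey one at (410,165).

Run:
```python
from h import *
p=np.load('w2.npy',allow_pickle=True).item()
im=p['img'];g=cv2.cvtColor(im,cv2.COLOR_BGR2GRAY)
cv2.imwrite('pics/w2c.png',cv2.resize(im[20:175,220:320],None,fx=3.8,fy=3.8,interpolation=cv2.INTER_CUBIC))
hsv=cv2.cvtColor(im,cv2.COLOR_BGR2HSV);m=(hsv[...,1]>130)&(hsv[...,2]>80);m[:90]=0;m[130:]=0;m[:,:245]=0;m[:,290:]=0
ys,xs=np.nonzero(m);print(xs.mean(),ys.mean(),xs.min(),xs.max(),ys.min(),ys.max())
k=atz(p,xs.mean(),ys.mean(),.079);print('knob',k)
for v,z in((38,.05),(38,.056),(45,.056)):
  l=atz(p,268.5,v,z);print(l,np.degrees(np.arctan2(*(l-k)[[1,0]]))-90,np.linalg.norm((l-k)[:2]))
# draw lid octagon
o=cv2.resize(im[20:175,220:320],None,fx=3.8,fy=3.8,interpolation=cv2.INTER_CUBIC)
for yaw,c in((8,(0,0,255)),):
    cc=k[:2]; a=np.radians(yaw+22.5+45*np.arange(9));r=.03/np.cos(np.pi/8)
    pts=np.array([proj(p,[cc[0]+r*np.cos(t),cc[1]+r*np.sin(t),.07]) for t in a]);pts=((pts-[220,20])*3.8+1.4).astype(np.int32)
    cv2.polylines(o,[pts],False,c,1)
cv2.imwrite('pics/w2c.png',o)
```

```text
266.9842931937173 106.29319371727749 259 274 99 114
knob [ 0.55750346 -0.32169312  0.079     ]
[ 0.549529   -0.25529445  0.05      ] 6.848403694026985 0.06687581824291808
[ 0.54944304 -0.25649831  0.056     ] 7.0480522094480165 0.06569119569660924
[ 0.55047407 -0.26280178  0.056     ] 6.806734442424002 0.05930938145642863
```

View pics/w2c.png

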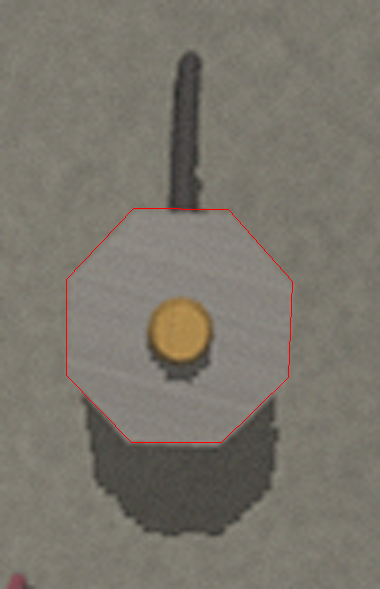

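Call:
jog_arm:
  commands: [-1, 0.0042, -0.025, 0, 1, -1, 0.0042, -0.025, 0, 0, -1, 0.0042, -0.025, 0, 0, -1, 0, 0, 0.03, 0, -1, 0, 0, 0.03, 0, -1, 0, 0, 0.03, 0, -1, 0, 0, 0, 0]
  grip_force: 35

```text
t: 5.48
tool_pos: [0.5551, -0.3188, 0.1223]
orientation: [-3.129, -0.207, 0.011]
force: [-1.2, 0.4, -0.9]
opening: 0.0929
```

Run:
```python
from h import *
delta(.5575,-.3217,.016,7.5)
```

```text
t 5.4833 pos [ 0.5551 -0.3188  0.1223] yaw 7.56 tilt z [-0.0077  0.0053 -1.    ] F [-1.22  0.41 -0.94] tool shift [0.0027 0.0039 0.1062] turn 0.06
```

Call:
jog_arm:
  commands: [-1, 0, 0, 0, 0, -1, 0, 0, 0, 0, -1, 0, 0, 0, 0]

```text
t: 5.73
tool_pos: [0.56, -0.3232, 0.1321]
orientation: [3.132, 0.204, 0.006]
force: [-1.0, -0.3, -0.0]
opening: 0.0929
```

Run:
```python
from h import *
delta(.5575,-.3217,.016,7.5)
```

```text
t 5.7333 pos [ 0.56   -0.3232  0.1321] yaw 7.46 tilt z [ 0.0039 -0.0026 -1.    ] F [-0.98 -0.25 -0.01] tool shift [-0.0027 -0.0022  0.1161] turn -0.04
```

Call:
jog_arm:
  commands: [-1, 0, 0, 0.008, 0, -1, 0, 0, 0.014, 0, -1, 0, 0, 0.014, 0, -1, 0, 0, 0.014, 0, -1, 0, 0, 0.014, 0, -1, 0, 0, 0.014, 0, -1, 0, 0, 0.014, 0, -1, 0, 0, 0.012, 0, -1, 0, 0, 0.006, 0, -1, 0, 0, 0.002, 0, -1, 0, 0, 0, 0, -1, 0, 0, 0, 0, -1, 0, 0, 0, 0, -1, 0, 0, 0, 0]

```text
t: 6.9
tool_pos: [0.5592, -0.3228, 0.0178]
orientation: [3.134, 0.204, 0.002]
force: [-0.5, 0.5, -0.1]
opening: 0.0929
```

Run:
```python
from h import *
delta(.5575,-.3217,.016,7.5)
```

```text
t 6.9 pos [ 0.5592 -0.3228  0.0178] yaw 7.45 tilt z [ 0.0015 -0.001  -1.    ] F [-0.54  0.52 -0.13] tool shift [-0.0016 -0.0013  0.0018] turn -0.05
```

Position is within 2 mm, so I'll close the gripper.

Call:
jog_arm:
  commands: [-1, -0.001, 0, 0.001, 0, 1, 0, 0, 0, 0, 1, 0, 0, 0, 0, 1, 0, 0, 0, 0, 1, 0, 0, 0, 0, 1, 0, 0, 0, 0, 1, 0, 0, 0, 0, 1, 0, 0, 0, 0]
  grip_force: 35

```text
t: 7.57
tool_pos: [0.5576, -0.3225, 0.0157]
orientation: [3.135, 0.204, 0.0]
force: [-0.6, -0.1, 1.0]
opening: 0.0648
```

Run:
```python
from h import *
delta(.5575,-.3217,.016,7.5)
print(robot.read_state()['opening'],robot.read_state()['wrist_torque'])
```

```text
t 7.5667 pos [ 0.5576 -0.3225  0.0157] yaw 7.45 tilt z [ 0. -0. -1.] F [-0.56 -0.13  0.97] tool shift [ 0.     -0.0008 -0.0003] turn -0.05
0.064766332845218 [-0.06575131  0.01905632  0.0037705 ]
```

Call:
jog_arm:
  commands: [1, 0, 0, 0, 0, 1, 0, 0, 0, 0, 1, 0, 0, 0, 0, 1, 0, 0, 0, 0, 1, 0, 0, -0.006, 0, 1, 0, 0, -0.014, 0, 1, 0, 0, -0.02, 0, 1, 0, 0, -0.02, 0, 1, 0, 0, -0.02, 0, 1, 0, 0, -0.02, 0, 1, 0, 0, -0.016, 0, 1, 0, 0, -0.008, 0, 1, 0, 0, 0, 0, 1, 0, 0, 0, 0, 1, 0, 0, 0, 0]

```text
t: 8.82
tool_pos: [0.5568, -0.322, 0.1383]
orientation: [-3.134, -0.204, 0.003]
force: [0.3, -0.2, -2.3]
opening: 0.0646
```

Run:
```python
from h import *
delta(.5269,.108,.14,3.8)
p=robot.read_camera('wrist');cv2.imwrite('pics/w3.png',p['img'])
print(robot.read_state()['opening'],robot.read_state()['wrist_torque'])
```

```text
t 8.8167 pos [ 0.5568 -0.322   0.1383] yaw 7.44 tilt z [-0.0017  0.0012 -1.    ] F [ 0.34 -0.19 -2.31] tool shift [ 0.0261 -0.4302 -0.0012] turn 3.64
0.06432113327306299 [-0.00924861  0.0266502   0.01608302]
```

View pics/w3.png

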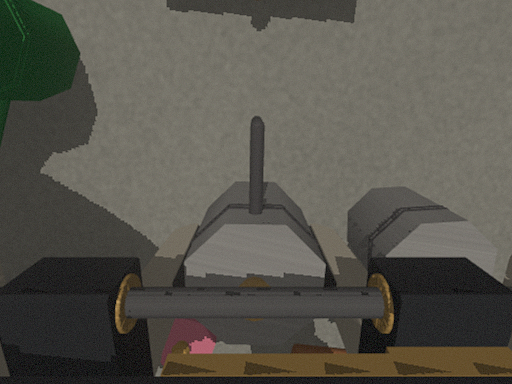

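The tin is held and centred, with the loop at column 257, and the lift gave about 2.3 N of weight. I'll carry it over the tray front, with its underside about 0.12 m up, to a hover near the hook.

Call:
jog_arm:
  commands: [1, 0, -0.008, 0, 0, 1, 0.001, -0.016, 0, 0, 1, 0.001, -0.025, 0, 0, 1, 0.001, -0.028, 0, 0, 1, 0.001, -0.028, 0, 0, 1, 0.001, -0.028, 0, 0, 1, 0.001, -0.028, 0, 0, 1, 0.001, -0.028, 0, 0, 1, 0.001, -0.028, 0, 0, 1, 0.001, -0.028, 0, 0, 1, 0.001, -0.028, 0, 0, 1, 0.001, -0.028, 0, 0, 1, 0.001, -0.028, 0, 0, 1, 0.001, -0.028, 0, 0, 1, 0.001, -0.025, 0, 0, 1, 0.001, -0.015, 0, 0, 1, 0.001, -0.006, 0, 1.8, 1, 0, 0, 0, 1.8, 1, 0, 0, 0, 0, 1, 0, 0, 0, 0]

```text
t: 10.53
tool_pos: [0.5204, 0.0795, 0.1389]
orientation: [3.14, 0.108, -0.002]
force: [-1.6, -1.0, -1.6]
opening: 0.0645
```

Call:
jog_arm:
  commands: [1, 0, 0, 0, 0, 1, 0, 0, 0, 0, 1, 0, 0, 0, 0, 1, 0, 0, 0, 0]

```text
t: 10.87
tool_pos: [0.5212, 0.0789, 0.1396]
orientation: [-3.14, -0.105, 0.0]
force: [0.1, 0.1, -1.8]
opening: 0.0646
```

Run:
```python
from h import *
delta(.5269,.108,.14,3.8)
p=robot.read_camera('wrist');cv2.imwrite('pics/w4.png',p['img']);np.save('w4.npy',p,allow_pickle=True)
for t in ["mount","gate_zone","dabba_loop"]: print(t,pin(p,t))
```

```text
t 10.8667 pos [0.5212 0.0789 0.1396] yaw 3.83 tilt z [-0.  0. -1.] F [ 0.09  0.12 -1.81] tool shift [ 0.0077 -0.0286 -0.0004] turn 0.03
mount []
gate_zone [(0.71, array([246.7,  35.3]))]
dabba_loop [(0.71, array([258.5, 123.9])), (0.49, array([252.2,  30.5]))]
```

View pics/w4.png

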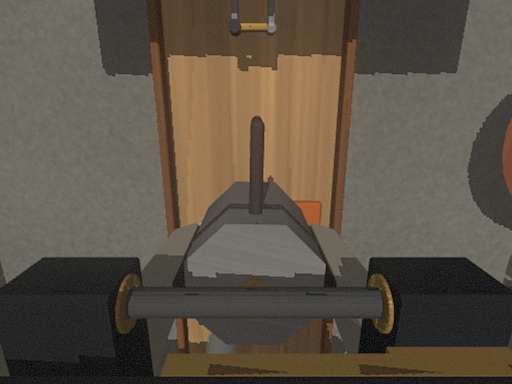

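The wrist view shows the gate at (253,27), the hook arms at columns 236 and 271, the tray edges at columns 158 and 350, and the held loop at (257,120).

Run:
```python
from h import *
p=np.load('w4.npy',allow_pickle=True).item()
print('gate',atz(p,253,27,.062),atz(p,253,27,.059))
print('arms',atz(p,236,20,.064),atz(p,271,20,.064), atz(p,236,2,.064),atz(p,271,2,.064))
for v in (60,130,200): 
    i=p['img'][v].astype(int);print(v,[tuple(i[c]) for c in (155,160,165,170,175)][:1])
print('loop',[atz(p,257,v,.1396-.016+.056)-np.array([.5212,.0789,0]) for v in (118,124,180)])
cv2.imwrite('pics/w4c.png',np.vstack([cv2.resize(p['img'][0:75,140:370],None,fx=3.4,fy=3.4,interpolation=cv2.INTER_CUBIC),cv2.resize(p['img'][100:180,140:370],None,fx=3.4,fy=3.4)]))
```

```text
gate [0.51179768 0.21024566 0.062     ] [0.51174373 0.21091984 0.059     ]
arms [0.49922721 0.21352273 0.064     ] [0.5245684  0.21520797 0.064     ] [0.49866147 0.22497927 0.064     ] [0.52362326 0.22663931 0.064     ]
60 [(np.int64(58), np.int64(78), np.int64(119))]
130 [(np.int64(98), np.int64(106), np.int64(112))]
200 [(np.int64(100), np.int64(110), np.int64(117))]
loop [array([-0.00344991,  0.07152395,  0.1796    ]), array([-0.00328302,  0.06911722,  0.1796    ]), array([-0.00163109,  0.04529466,  0.1796    ])]
```

View pics/w4c.png

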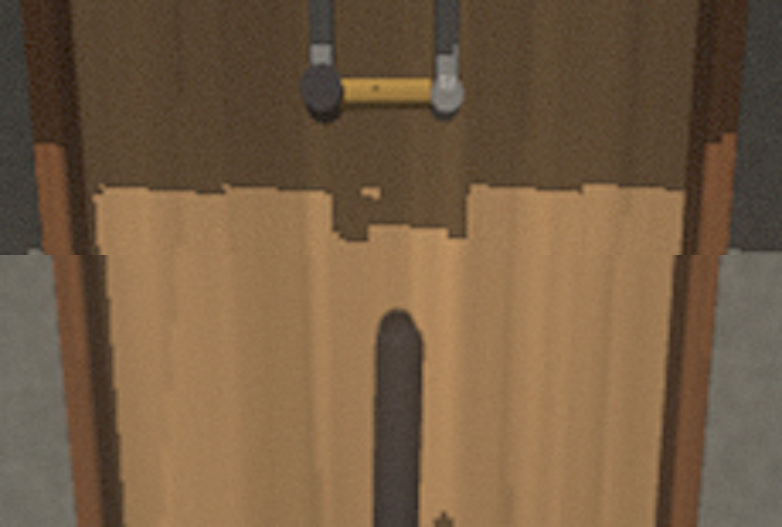

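Call:
jog_arm:
  commands: [1, 0, -0.008, 0, 0, 1, 0, -0.014, 0, 0, 1, -0.001, -0.014, 0, 0, 1, 0, -0.008, 0.004, 0, 1, 0, 0, 0.01, 0, 1, 0, 0, 0.014, 0, 1, 0, 0, 0.014, 0, 1, 0, 0, 0.014, 0, 1, 0, 0, 0.012, 0, 1, 0, 0, 0.01, 0, 1, 0, 0, 0.008, 0, 1, 0, 0, 0.005, 0, 1, 0, 0, 0, 0, 1, 0, 0, 0, 0, 1, 0, 0, 0, 0, 1, 0, 0, 0, 0, 1, 0, 0, 0, 0]

```text
t: 12.48
tool_pos: [0.5178, 0.1231, 0.0494]
orientation: [-3.14, -0.105, -0.002]
force: [-0.5, 0.2, -2.8]
opening: 0.065
```

Run:
```python
from h import *
delta(.5173,.1227,.041,3.8)
p=robot.read_camera('wrist');np.save('w5.npy',p,allow_pickle=True)
q=robot.read_camera('top')
cv2.imwrite('pics/w5.png',np.vstack([cv2.resize(p['img'][30:190,150:360],None,fx=2,fy=2,interpolation=cv2.INTER_CUBIC)[:, :400],cv2.resize(q['img'][170:230,100:200],None,fx=4,fy=4,interpolation=cv2.INTER_CUBIC)]))
```

```text
t 12.4833 pos [0.5178 0.1231 0.0494] yaw 3.85 tilt z [ 1.3e-03  2.0e-04 -1.0e+00] F [-0.54  0.22 -2.84] tool shift [-0.0005  0.0004  0.0084] turn 0.05
```

View pics/w5.png

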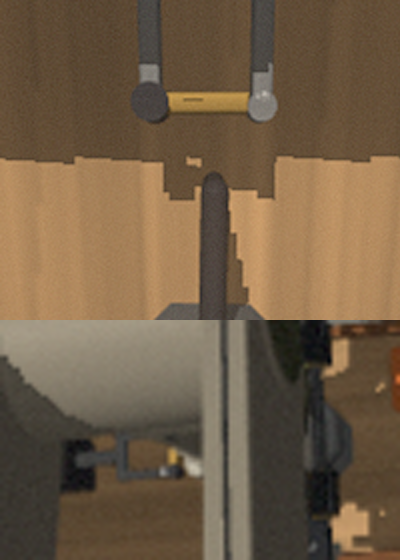

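Run:
```python
from h import *
p=np.load('w5.npy',allow_pickle=True).item()
g=atz(p,253,81.5,.062);a=atz(p,225,80,.064);b=atz(p,281.3,81,.064)
print('gate',g,'bosses mid',(a+b)/2,'tip',atz(p,257.2,119,.089),'loop mid',atz(p,257.2,150,.089))
u=np.array([-np.sin(np.radians(3.8)),np.cos(np.radians(3.8))]);n=np.array([u[1],-u[0]])
for t in (atz(p,257.2,119,.089),):
    d=t-g;print('along',d[:2]@u,'across',d[:2]@n)
```

```text
gate [0.51159483 0.21051395 0.062     ] bosses mid [0.51165747 0.21082812 0.064     ] tip [0.51445692 0.19420153 0.089     ] loop mid [0.51535035 0.18140482 0.089     ]
along -0.016466238788871823 across 0.0017747058147153728
```

Call:
jog_arm:
  commands: [1, -0.001, 0, 0.003, 0, 1, -0.001, 0, 0.003, 0, 1, 0, 0, 0.0015, 0, 1, 0, 0, 0, 0, 1, 0, 0, 0, 0, 1, 0, 0, 0, 0, 1, 0, 0, 0, 0, 1, 0, 0, 0, 0]

```text
t: 13.25
tool_pos: [0.5153, 0.1229, 0.0412]
orientation: [3.14, 0.105, 0.0]
force: [0.7, 0.2, -2.9]
opening: 0.0646
```

Run:
```python
from h import *
delta(.5158,.1227,.041,3.8)
```

```text
t 13.25 pos [0.5153 0.1229 0.0412] yaw 3.85 tilt z [ 2.e-04 -0.e+00 -1.e+00] F [ 0.66  0.19 -2.89] tool shift [0.0005 0.0002 0.0002] turn 0.05
```

Call:
jog_arm:
  commands: [1, 0, -0.002, 0, 0, 1, 0, -0.003, 0, 0, 1, 0, -0.003, 0, 0, 1, 0, -0.002, 0, 0, 1, 0, -0.002, 0, 0, 1, 0, -0.002, 0, 0, 1, 0, -0.002, 0, 0, 1, 0, -0.001, 0, 0, 1, 0, -0.001, 0, 0, 1, 0, 0, 0, 0, 1, 0, 0, 0, 0]

```text
t: 14.17
tool_pos: [0.5143, 0.14, 0.0412]
orientation: [3.138, 0.105, 0.0]
force: [1.5, -5.3, -1.8]
opening: 0.0644
```

Run:
```python
from h import *
delta(.5158,.1227,.041,3.8)
```

```text
t 14.1667 pos [0.5143 0.14   0.0412] yaw 3.84 tilt z [ 3.0e-04 -1.5e-03 -1.0e+00] F [ 1.54 -5.32 -1.84] tool shift [0.0004 0.0173 0.0002] turn 0.04
```

Call:
jog_arm:
  commands: [1, 0, -0.0015, 0, 0, 1, 0, -0.0015, 0, 0, 1, 0, -0.0015, 0, 0, 1, 0, -0.0015, 0, 0, 1, 0, -0.0015, 0, 0, 1, 0, -0.0015, 0, 0, 1, 0, -0.0015, 0, 0, 1, 0, -0.0015, 0, 0, 1, 0, 0, 0, 0]

```text
t: 14.92
tool_pos: [0.5145, 0.1515, 0.0415]
orientation: [3.138, 0.104, 0.004]
force: [5.4, -7.2, -3.8]
opening: 0.0646
```

Run:
```python
from h import *
delta(.5158,.1227,.041,3.8)
p=robot.read_camera('wrist');np.save('w6.npy',p,allow_pickle=True)
cv2.imwrite('pics/w6.png',cv2.resize(p['img'][30:190,150:360],None,fx=3,fy=3,interpolation=cv2.INTER_CUBIC))
```

```text
t 14.9167 pos [0.5145 0.1515 0.0415] yaw 3.8 tilt z [ 0.0024 -0.002  -1.    ] F [ 5.39 -7.17 -3.83] tool shift [-0.0006  0.0288  0.0006] turn -0.0
```

View pics/w6.png

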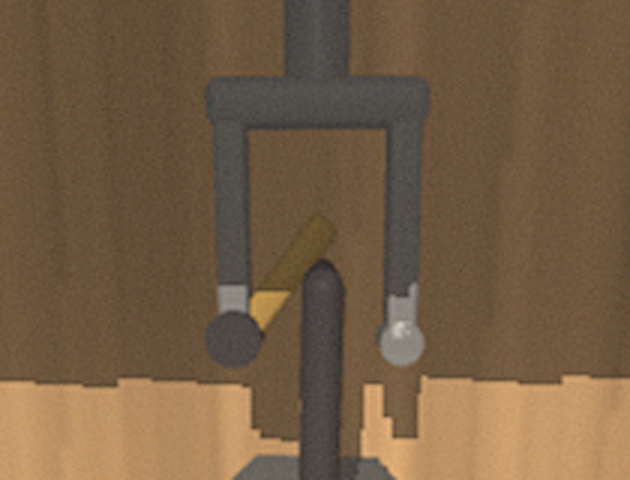

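The gate is clearly swung open, at about (300,260) in the crop, with the loop between the arms. I'll continue slowly.

Call:
jog_arm:
  commands: [1, -0.0005, -0.0015, 0, 0, 1, -0.0005, -0.0015, 0, 0, 1, 0, -0.0015, 0, 0, 1, 0, -0.0015, 0, 0, 1, 0, -0.001, 0, 0, 1, 0, -0.001, 0, 0, 1, 0, -0.001, 0, 0, 1, 0, 0, 0, 0]

```text
t: 15.63
tool_pos: [0.5136, 0.161, 0.042]
orientation: [3.139, 0.104, 0.006]
force: [5.1, -4.5, -3.9]
opening: 0.0644
```

Run:
```python
from h import *
delta(.5158,.1227,.041,3.8)
p=robot.read_camera('wrist')
cv2.imwrite('pics/w7.png',cv2.resize(p['img'][30:190,150:360],None,fx=3,fy=3,interpolation=cv2.INTER_CUBIC))
```

```text
t 15.6333 pos [0.5136 0.161  0.042 ] yaw 3.79 tilt z [ 3.7e-03 -8.0e-04 -1.0e+00] F [ 5.1  -4.51 -3.92] tool shift [-0.0003  0.0384  0.001 ] turn -0.01
```

View pics/w7.png

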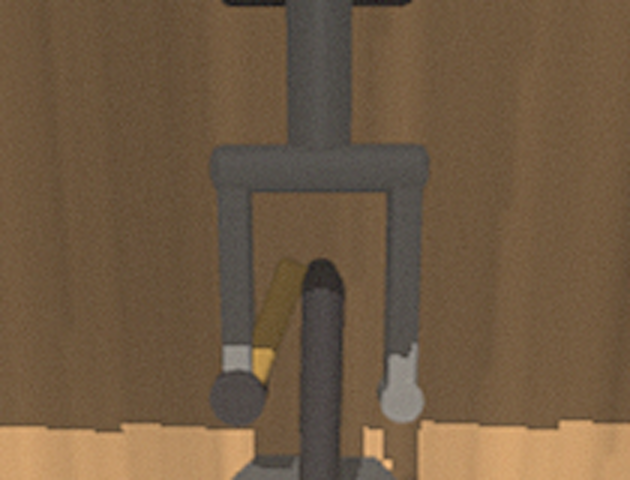

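Call:
jog_arm:
  commands: [1, 0, -0.001, 0, 0, 1, 0, -0.001, 0, 0, 1, 0, -0.001, 0, 0, 1, 0, -0.001, 0, 0, 1, 0, 0, 0, 0, 1, 0, 0, 0, 0]

```text
t: 16.18
tool_pos: [0.5108, 0.1659, 0.0409]
orientation: [-3.14, -0.106, 0.001]
force: [0.5, 0.1, -2.0]
opening: 0.0647
```

Run:
```python
from h import *
delta(.5158,.1227,.041,3.8)
p=robot.read_camera('wrist')
cv2.imwrite('pics/w8.png',cv2.resize(p['img'][30:190,150:360],None,fx=3,fy=3,interpolation=cv2.INTER_CUBIC))
```

```text
t 16.1833 pos [0.5108 0.1659 0.0409] yaw 3.87 tilt z [-9.e-04 -0.e+00 -1.e+00] F [ 0.49  0.07 -2.01] tool shift [ 0.002   0.0434 -0.0001] turn 0.07
```

View pics/w8.png

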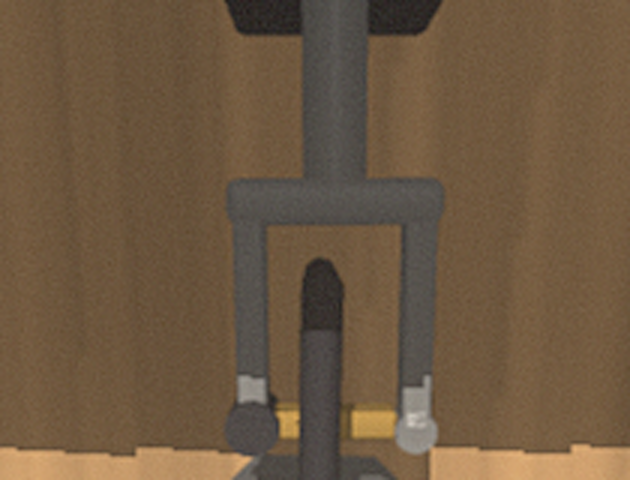

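The gate has snapped shut behind the bar, with the brass visible on both sides of the loop at row 420, and the force is back to about 0. Now I'll draw back.

Call:
jog_arm:
  commands: [1, 0.001, 0, 0, 0, 1, 0.001, 0.002, 0, 0, 1, 0, 0.003, 0, 0, 1, 0, 0.003, 0, 0, 1, 0, 0.003, 0, 0, 1, 0, 0.002, 0, 0, 1, 0, 0.001, 0, 0, 1, 0, 0, 0, 0, 1, 0, 0, 0, 0]

```text
t: 16.98
tool_pos: [0.5143, 0.1518, 0.0412]
orientation: [-3.14, -0.105, -0.0]
force: [-0.1, 0.3, -2.7]
opening: 0.0647
```

Call:
jog_arm:
  commands: [1, 0, 0.001, 0, 0, 1, 0, 0.001, 0, 0, 1, 0, 0, 0, 0]

```text
t: 17.23
tool_pos: [0.5144, 0.1498, 0.0411]
orientation: [3.14, 0.106, -0.0]
force: [-0.0, -0.2, -2.4]
opening: 0.0646
```

Call:
jog_arm:
  commands: [1, 0, 0.001, 0, 0, 1, 0, 0, 0, 0]

```text
t: 17.4
tool_pos: [0.5145, 0.1488, 0.0411]
orientation: [3.14, 0.105, 0.0]
force: [0.2, -0.2, -1.7]
opening: 0.0646
```

Call:
jog_arm:
  commands: [1, 0, 0.001, 0, 0, 1, 0, 0, 0, 0]

```text
t: 17.57
tool_pos: [0.5145, 0.1481, 0.0411]
orientation: [-3.139, -0.105, 0.0]
force: [-1.2, 2.3, -2.9]
opening: 0.0647
```

Contact. I'll add about 0.7 mm for a light pull of 5–6 N and hold it.

Call:
jog_arm:
  commands: [1, 0, 0.0005, 0, 0, 1, 0, 0, 0, 0, 1, 0, 0, 0, 0]

```text
t: 17.82
tool_pos: [0.5145, 0.1479, 0.0411]
orientation: [-3.139, -0.106, -0.0]
force: [0.2, 5.4, -2.9]
opening: 0.0645
```

Call:
jog_arm:
  commands: [1, 0, 0, 0, 0, 1, 0, 0, 0, 0]

```text
t: 17.98
tool_pos: [0.5145, 0.1479, 0.0411]
orientation: [-3.139, -0.106, -0.0]
force: [-0.1, 5.6, -4.2]
opening: 0.0651
```

Call:
jog_arm:
  commands: [1, 0, 0.0002, 0, 0, 1, 0, 0, 0, 0, 1, 0, 0, 0, 0, 1, 0, 0, 0, 0, 1, 0, 0, 0, 0, 1, 0, 0, 0, 0, 1, 0, 0, 0, 0, 1, 0, 0, 0, 0]

```text
t: 18.65
tool_pos: [0.5145, 0.1479, 0.0411]
orientation: [-3.139, -0.106, -0.0]
force: [-0.0, 6.1, -3.3]
opening: 0.0646
```

Run:
```python
from h import *
delta(.5158,.1227,.041,3.8)
p=robot.read_camera('wrist')
cv2.imwrite('pics/w9.png',cv2.resize(p['img'][30:190,150:360],None,fx=3,fy=3,interpolation=cv2.INTER_CUBIC))
```

```text
t 18.65 pos [0.5145 0.1479 0.0411] yaw 3.86 tilt z [ 0.e+00  9.e-04 -1.e+00] F [-0.03  6.05 -3.27] tool shift [-0.0004  0.0252  0.0001] turn 0.06
```

View pics/w9.png

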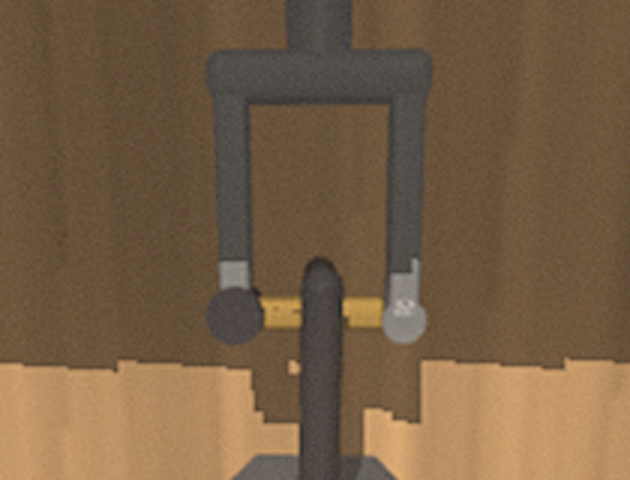

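The gate is shut and the loop pulls on it with a steady ~6 N. I'll ease forward 6 mm and lower onto the floor.

Call:
jog_arm:
  commands: [1, 0, -0.001, 0, 0, 1, 0, -0.002, 0, 0, 1, 0, -0.002, 0, 0, 1, 0, -0.001, 0, 0, 1, 0, 0, 0.0005, 0, 1, 0, 0, 0.0005, 0, 1, 0, 0, 0, 0, 1, 0, 0, 0, 0]

```text
t: 19.37
tool_pos: [0.5141, 0.1531, 0.04]
orientation: [3.14, 0.105, -0.0]
force: [-0.3, 0.1, -3.0]
opening: 0.0645
```

Call:
jog_arm:
  commands: [1, 0, 0, 0.0005, 0, 1, 0, 0, 0, 0, 1, 0, 0, 0, 0, 1, 0, 0, 0, 0]

```text
t: 19.7
tool_pos: [0.5142, 0.1532, 0.0396]
orientation: [3.14, 0.105, -0.0]
force: [-0.5, -0.3, -2.6]
opening: 0.0648
```

Call:
jog_arm:
  commands: [1, 0, 0, 0.0005, 0, 1, 0, 0, 0.0002, 0, 1, 0, 0, 0, 0, 1, 0, 0, 0, 0]

```text
t: 20.03
tool_pos: [0.5142, 0.1532, 0.0396]
orientation: [3.14, 0.106, 0.0]
force: [-4.7, -1.4, 5.4]
opening: 0.0647
```

Call:
jog_arm:
  commands: [1, 0, 0, -0.0006, 0, 1, 0, 0, 0, 0, 1, 0, 0, 0, 0, -0.7, 0, 0, 0, 0, -0.7, 0, 0, 0, 0, -0.7, 0, 0, 0, 0, -0.7, 0, 0, 0, 0, -0.7, 0, 0, 0, 0, -0.7, 0, 0, 0, 0]

```text
t: 20.78
tool_pos: [0.5143, 0.1532, 0.0396]
orientation: [-3.14, -0.105, -0.0]
force: [0.6, -1.1, 0.3]
opening: 0.079
```

Run:
```python
from h import *
delta(.5158,.1227,.041,3.8);print(robot.read_state()['opening'])
p=robot.read_camera('wrist');cv2.imwrite('pics/w10.png',p['img'])
```

```text
t 20.7833 pos [0.5143 0.1532 0.0396] yaw 3.85 tilt z [ 1.e-04  0.e+00 -1.e+00] F [ 0.56 -1.06  0.26] tool shift [-0.0005  0.0306 -0.0014] turn 0.05
0.07900117634119597
```

View pics/w10.png

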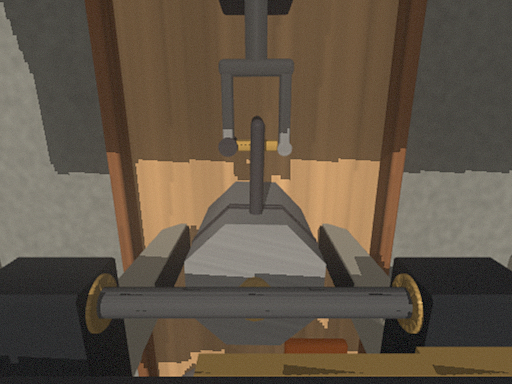

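The jaws have released. The tin is upright, with its loop between the throat (row 67) and the shut gate (row 146). I'll lift straight up slowly to clear the knob.

Call:
jog_arm:
  commands: [-0.85, 0, 0, 0, 0, -0.85, 0, 0, -0.004, 0, -0.85, 0, 0, -0.01, 0, -0.85, 0, 0, -0.02, 0, -0.85, 0, 0, -0.025, 0, -0.85, 0, 0, -0.025, 0, -0.85, 0, 0, -0.025, 0, -0.85, 0, 0, -0.025, 0, -0.85, 0, 0, -0.02, 0, -0.85, 0, 0, -0.01, 0, -0.85, 0, 0, 0, 0, -0.85, 0, 0, 0, 0, -0.85, 0, 0, 0, 0, -0.85, 0, 0, 0, 0]

```text
t: 22.0
tool_pos: [0.5131, 0.153, 0.2016]
orientation: [3.139, 0.105, -0.005]
force: [-0.0, -0.7, 0.5]
opening: 0.086
```

Call:
jog_arm:
  commands: [-0.85, 0, 0.02, 0, 0, -0.85, 0, 0.035, 0, 0, -0.85, 0, 0.035, 0, 0, -0.85, 0, 0.03, 0, 0, -0.85, 0, 0.015, 0, 0, -0.85, 0, 0, 0, 0, -0.85, 0, 0, 0, 0, -0.85, 0, 0, 0, 0]

```text
t: 22.67
tool_pos: [0.5227, 0.0192, 0.2026]
orientation: [-3.139, -0.105, 0.002]
force: [0.2, 0.3, -0.6]
opening: 0.086
```

Run:
```python
from h import *
delta(.5158,.1227,.041,3.8)
p=robot.read_camera('wrist');q=robot.read_camera('scene')
cv2.imwrite('pics/w11.png',np.hstack([cv2.resize(p['img'],(400,300)),cv2.resize(q['img'][110:230,230:390],(400,300),interpolation=cv2.INTER_CUBIC)]))
```

```text
t 22.6667 pos [0.5227 0.0192 0.2026] yaw 3.85 tilt z [-1.6e-03  6.0e-04 -1.0e+00] F [ 0.25  0.29 -0.56] tool shift [ 0.0003 -0.1036  0.1617] turn 0.05
```

View pics/w11.png

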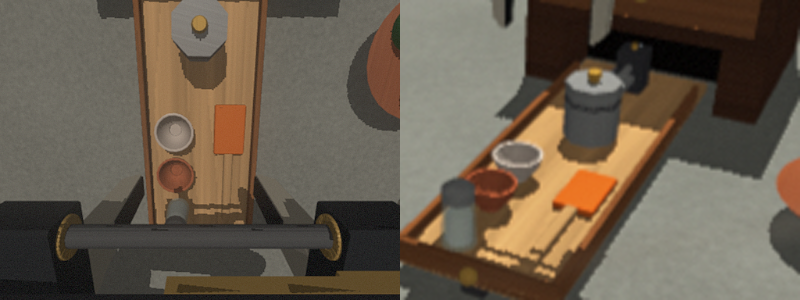

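The tin stands upright on the tray at the hook, and the pots, shaker and spatula look undisturbed. Handing in.

Run:
```python
from h import *
print(robot.close_job())
```

```text
the job is handed in; nothing more can be done
None
```

The small grey octagonal dabba is hooked and standing on the tray, and I handed the job in at about 22.7 s. The system gave no verdict.

- **Insertion:** I gripped it across its x flats, carried it over the tray front and pushed the loop through the gate. The push peaked at about 9 N in the readings I took between moves. The gate swung wide open, then snapped shut behind the bar at about 22 mm past the gate line.
- **Pull test:** I drew the dabba back until the loop bore on the shut gate and held about 5.5–6 N for about 0.8 s. I then eased it 6 mm forward, set it on the floor and released.
- **Last checks:** Before the retreat, the wrist picture showed the gate shut with the loop between gate and throat. Afterwards, the wrist and scene pictures showed the dabba upright, the gripper clear, and the pots, shaker and spatula looking undisturbed (by eye, not measured).
- **Disagreements:** The cameras differed by about 2 mm on the gate's x position, so I used the wrist camera's. The finger opening read 64.5 mm on a 60 mm tin, most likely an offset in that reading. Neither caused trouble.

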